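# Dock the coffee tin and roll its label to the front

### The job

Push the coffee tin all the way back into its dock until it rests against both rear bars. Then, leaving it standing in the dock, roll its edge round with a fingertip until its white paper label faces straight out of the dock's open front, and let go with the tin still fully home. Go gently, never pressing the tin harder than about 15 N, do not tip it and leave the salt shaker, the spice jar and the mug alone.

Things in the scene. Friction and masses are not known exactly. Their poses are not given: they have to be found in the camera images.
- tin: Closed black coffee tin, loose in the dock, 142 mm high: body 99 mm across up to 130 mm, then an overhanging grey lid 102 mm across, 12 mm high, that sits 3 mm off-centre: its edge runs out of true as the tin turns (48 to 54 mm from the axis). Too wide to grip. 0.6 to 0.9 kg. Origin: centre of its underside, z up. Starts 22 to 35 mm short of home, label 69 to 180 degrees off the front, either way.
- label (a point): Middle of the pasted-on plain white paper label, the only one on the tin: on the tin's own -x side, 63 mm wide, from 28 to 104 mm above its underside, with a dark coffee bean between two thin dark lines. The point lies on the tin's side 50 mm from its axis, at (-50, 0, 65) mm in the tin's frame. The tin's own printing does not matter.
- dock: Fixed dock: beech board 200 x 136 mm, top at z = 8 mm, from x = -148 to +52 mm; 16 mm high side rails 106 mm apart; four upright steel bars, 12 mm thick, 132 mm high: two rear bars at x = 36, y = +-43 mm (thin cross bar behind, to x = 68) and two side bars at x = 0, y = +-56.5. Origin on the worktop under the axis of a tin fully home against both rear bars. -x points out of the open front, z up.
- home (a point): Board top under the axis of a fully home tin. Board and bars are slippery (friction 0.16, 0.11), fingers on the tin less so (0.4 or more): a fingertip pressed with 6 to 10 N on the front of the lid edge (z = 138 to 150 mm) and led round the tin's axis, up to 35 degrees either side of the front, turns the tin while the bars hold it home. All is rigid: keep the force, not the radius.
- salt_shaker: Salt shaker, 44 mm across, 90 mm high, standing to the left of the dock (its centre 125 to 150 mm from the dock's midline). Origin at the centre of its underside. Leave alone.
- spice_jar: Spice jar with a red lid, 45 mm across, 106 mm high, standing to the right of the dock (its centre 125 to 150 mm from the dock's midline). Origin at the centre of its underside. Leave alone.
- mug: White mug with dots, 78 mm across, 114 mm with the handle, 93 mm high, standing further to the left. Origin at the centre of its underside. Leave alone.
Things that resemble listed ones, but are neither listed nor needed, are in the scene too. What is shaped like the tin but blue or pink is not meant.

How it is judged (in metres and radians):
On the way, in this order (a step that is already met when the one before it is completed fails the run):
1. the tin stands fully home, within 2.5 mm (horizontal distance between tin and dock below 0.0025 m and angle between tin's own z axis and vertical below 0.05 rad), for 0.2 s.
2. still home, its label faces straight out of the front of the dock (all of step 1 and y of label in the frame of dock between -0.008 and 0.008 m and x of label in the frame of dock below -0.03 m), for 0.2 s.
At the end, for the whole second after the job is handed in: The tin stands upright (within 3 degrees) and at rest fully home in the dock (axis within 2.5 mm of the dock's origin), the middle of its label within 8 mm of the dock's midline (about 9 degrees) on the open front side (all of step 2 and linear speed of tin below 0.01 m/s and angular speed of tin below 0.05 rad/s); the robot touches nothing.
It fails at once if the robot presses the tin with more than 18 N (contact force between any of the arm, the fingers and tin above 18 N).
It fails at once if the tin is tipped by more than 8 degrees (angle between tin's own z axis and vertical above 0.14 rad).
It fails at once if the salt shaker is knocked over or moved by more than 2 cm (distance of salt_shaker from where it was at the start of the episode above 0.02 m or angle between salt_shaker's own z axis and vertical above 0.2 rad).
It fails at once if the spice jar is knocked over or moved by more than 2 cm (distance of spice_jar from where it was at the start of the episode above 0.02 m or angle between spice_jar's own z axis and vertical above 0.2 rad).
It fails at once if the mug is knocked over or moved by more than 2 cm (distance of mug from where it was at the start of the episode above 0.02 m or angle between mug's own z axis and vertical above 0.2 rad).
It also fails if it takes over 72 s, if anything falls off the work surface, if the arm or the gripper's body presses on something with over 40 N, if the wrist force passes 120 N, or if a joint passes its speed limit or range.

### The arm

A 6-joint arm with a two-finger parallel gripper is mounted at the origin on a cart in front of the work surface, level with it; the furniture and walls round the work are solid. World frame = base frame: x ahead of the robot, y to its left, z up, the work surface at z = 0. Lengths are in mm, angles in degrees, forces in N, time in s.
With the tool pointing down it reaches from about 300 to 850 mm from the base axis. Payload 4.2 kg.
Tool frame: the origin (TCP) lies at the very end of the fingers, on their centre line; the grasp point (between the pads) lies 19 mm behind it; z points along the fingers, y is the line along which they close (so a half turn about z gives the same grasp; the last joint's range is limited). The gripper opens to 91 mm and grips with 3 to 60 N. Pads are 32 mm wide; open, the fingers measure 118 mm over their backs; the gripper's body (76 mm by 178 mm) begins 60 mm behind the grasp point.
Start: joints at [72.307, 18.312, 89.639, -0, 72.044, -1.146], TCP at [163.763, 551.203, 213.976] pointing down, gripper open.
Joint ranges: [-177.97, 177.97], [-48.28, 115.42], [12.27, 149.76], [-77.06, 257.06], [2.81, 150.46], [-146.56, 146.56]. Speed limits (degrees/s): [147.25, 147.25, 180, 180, 180, 180].

### API

Orientations are given as [roll, pitch, yaw] about the fixed x, y, z axes, in that order (R = Rz(yaw) Ry(pitch) Rx(roll)).
In Python, from workcell import env, eyes gives the robot as it stands.
- The arm moves only by the tool send_rows, never from a script. Its argument "targets" is text: rows parted by semicolons, each of 7 numbers parted by spaces: the shift along the tool's x, y, z in m, then the turn, a rotation vector about the tool's x, y, z in degrees, then the opening in per cent of the stroke, from 0 (shut) to 100 (fully open). A call has 1 to 12 rows; each row is the pose to reach, as a shift and turn from the pose commanded when the call began, along the tool's axes at that moment; what a row does not reach only later rows make up. A row lasts 1/12 s, in which the tool goes at most 41.7 mm and 7.16 degrees, less where a joint would pass 70% of its speed; a pose out of reach is approached as far as the arm can. A call with a gripper value outside its range is refused whole. The fingers move at their own pace and stop on an object; "grip_force" is the grip in N (left out, the last holds). Time passes only in rows, so rows that repeat a pose let the fingers close. It gives the time, the measured TCP pose, the force, the opening and the grip force at its end, in the units of the state.
- env.state(): the state, without advancing time (a new reading comes with each control period).
- eyes.grab_frame(name): name is "scene" or "top" or "wrist"; returns a dict with "image" (420x560x3 uint8, blue, green, red), "fovy" (degrees; the focal length in pixels is half the picture's height over the tangent of half this angle, whatever the lens; pixels are square), "cx", "cy" (the principal point, pixels), "eye" and "attitude" of the camera in the world. Camera axes: x right, y up, looking along -z (the intrinsics and any distortion apply to the point x, -y, -z); pixel columns grow to the right and rows downward; lengths in mm; the calibration is good to about 2 mm. A picture is of the moment at which its call begins. There is no depth.
- env.job_done(): hands the job in; it is judged then, once.
The state is a dict: "time_s": time; "qpos": joint angles; "qvel": joint speeds; "effort": joint torques, N m; "ee_pos": TCP position; "ee_rot": TCP orientation; "force": force on the tool from outside, world axes, zero at the start; "torque": the same for the moment, N m; "gripper_width": finger opening in mm; "gripper_force": force on a finger pad.
Only numpy, scipy, OpenCV 4.12 (cv2) and the standard library are available. Lean on these libraries where they do the work, as an engineer would, in place of code of your own. Each camera call takes 0.05 s, during which the arm holds its last target. There are 200 camera calls.

## Working session

There is one attempt and no reset: what is moved stays moved. The work goes in short steps, Python scripts to look and compute and a tool call to move; the robot and the scene stay as the last step left them, time stands still between calls to the robot, and variables do not carry over. Pictures are saved under pics/ and viewed, at most 10 in all, crops included, and the job is handed in when it is done.

Besides the shell and the picture viewer there is one more tool, called in YAML: its name, and indented under it one key for each argument. send_rows: Moves the arm, as the interface text tells. Its arguments: {"type":"object","properties":{"targets":{"type":"string"},"grip_force":{"type":"number"}},"required":["targets"]}

```bash
ls; mkdir -p pics; python3 - <<'E'
from workcell import env,eyes
import cv2,numpy as np
print(env.state())
ims=[]
for n in("scene","top"):
    f=eyes.grab_frame(n); cv2.imwrite(f"pics/{n}0.png",f["image"]); print(n,{k:v for k,v in f.items() if k!="image"})
E
```

```text
pics
{'time_s': 0.0, 'qpos': array([ 7.23074992e+01,  1.83509851e+01,  8.97062904e+01, -1.70809139e-03,
        7.20413209e+01, -1.14483338e+00]), 'qvel': array([-0.07234926,  0.02246015,  0.04873319, -0.10139365, -0.05772326,
        0.10384542]), 'effort': array([-2.05276454e-03, -4.12457263e+01, -2.31967860e+01,  7.24634947e-02,
        4.57800063e-02, -1.53965684e-04]), 'ee_pos': array([163.61596543, 550.71737337, 213.12761782]), 'ee_rot': array([-1.79901391e+02, -3.46296724e-04,  1.63452860e+02]), 'force': array([ 0.56138378, -0.07529545, -0.08225473]), 'torque': array([-0.01063208,  0.00087464, -0.00451789]), 'gripper_force': 0.0, 'gripper_width': 91.23223281298701}
scene {'fovy': 47.786737084146054, 'cx': 278.6058819579461, 'cy': 209.61987225992502, 'eye': array([-133.32587994, -558.99512235,  847.52443135]), 'attitude': array([ 47.7733877 ,  -1.2242814 , -53.16642398])}
top {'fovy': 42.82510776019066, 'cx': 277.64877911602514, 'cy': 218.95450413827677, 'eye': array([ -89.50942316, -337.95254393,  981.21138628]), 'attitude': array([ 37.19352755,   0.92728473, -67.1350554 ])}
```

View pics/scene0.png

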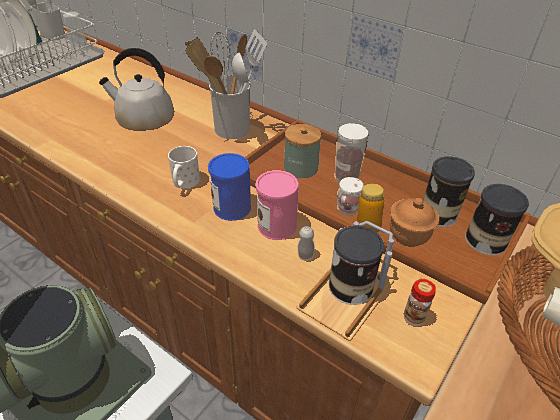

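View pics/top0.png

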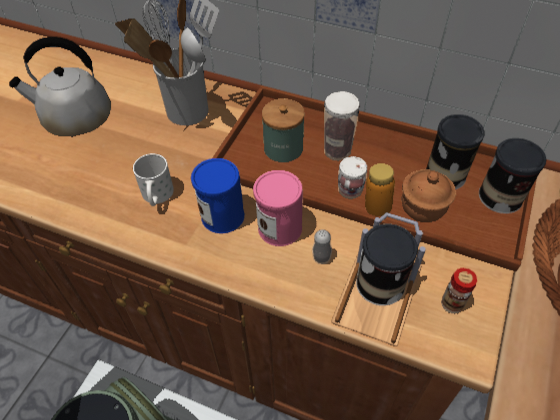

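Scene: black tins at (357,265) (in the dock with rails and bars), (449,190) and (497,218) (in the tray, no dock). The one in the dock is the one meant. Shaker at (307,243), jar at (420,300), mug at (184,167); the blue and pink tins are decoys. I'll confirm with an enlarged crop.

```bash
python3 - <<'E'
import cv2,numpy as np
a=cv2.imread("pics/scene0.png")[210:350,290:450];b=cv2.imread("pics/top0.png")[200:350,320:480]
a=cv2.resize(a,(400*1,350),interpolation=cv2.INTER_CUBIC);b=cv2.resize(b,(400,375),interpolation=cv2.INTER_CUBIC)
c=np.zeros((375,800,3),np.uint8);c[:350,:400]=a;c[:,400:]=b
cv2.imwrite("pics/crop0.png",c)
E
```

```text
(no output)
```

View pics/crop0.png

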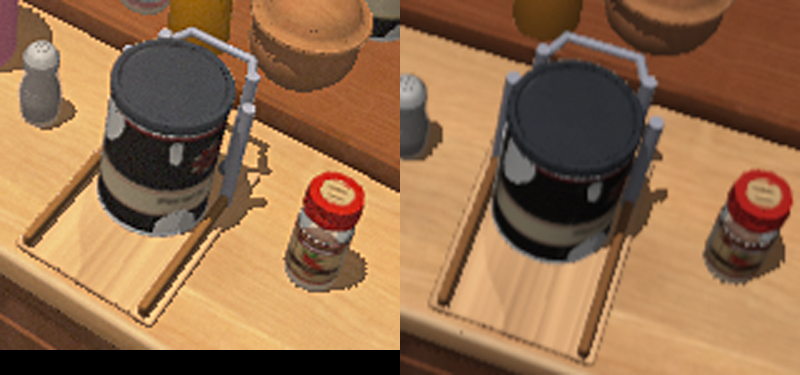

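The crop confirms the black tin with the grey lid standing in the rails and bars. Its label isn't visible from the front. Next I fit the dock pose.

```bash
cat > h.py <<'E'
import numpy as np,cv2
from scipy.spatial.transform import Rotation as R
def K(f): 
    fl=f["image"].shape[0]/2/np.tan(np.radians(f["fovy"]/2)); return fl
def proj(f,P):
    P=np.atleast_2d(P); c=(P-f["eye"])@R.from_euler("xyz",f["attitude"],degrees=True).as_matrix()
    return np.c_[f["cx"]+K(f)*c[:,0]/-c[:,2], f["cy"]-K(f)*c[:,1]/-c[:,2]]
def d2w(p,P): # p = x,y,yaw deg
    P=np.atleast_2d(np.array(P,float)).copy(); c,s=np.cos(np.radians(p[2])),np.sin(np.radians(p[2]))
    return np.c_[p[0]+c*P[:,0]-s*P[:,1],p[1]+s*P[:,0]+c*P[:,1],P[:,2]]
E
python3 - <<'E'
from h import *
from workcell import env,eyes
from scipy.optimize import least_squares
fs,ft=eyes.grab_frame("scene"),eyes.grab_frame("top")
def run(zb):
    FL=(-148,68,8);FR=(-148,-68,8);SL=(0,56.5,zb);SR=(0,-56.5,zb);RL=(36,43,zb);RR=(36,-43,zb)
    S=[(FL,298,307.2),(FR,350.8,340),(SR,388.8,252),(RR,390.8,238.8),(RL,356,225.2)]
    T=[(FL,332,323.2),(FR,396.8,344.8),(SL,364.8,230.4),(RL,377.2,220),(RR,419.2,234),(SR,422,249.6)]
    def res(p):
        o=[]
        for f,L,k in((fs,S,3),(ft,T,5)):
            o.append((proj(f,d2w(p[:3],[l[0] for l in L]))+p[k:k+2]-[l[1:] for l in L]).ravel())
        return np.r_[np.concatenate(o),p[3:]/1.0]
    r=least_squares(res,[500,-150,0,0,0,0,0]); print(zb,r.x.round(2),r.cost,res(r.x).round(1))
    return r.x
run(132);p=run(140)
np.save("dock.npy",p)
def rayz(f,u,v,z):
    d=R.from_euler("xyz",f["attitude"],degrees=True).apply([(u-f["cx"])/K(f),-(v-f["cy"])/K(f),-1]); return f["eye"]+d*(z-f["eye"][2])/d[2]
# lid outline extremes: pixels -> fit circle centre at z 150
lid=lambda f,pts:print([rayz(f,u,v,150).round(1) for u,v in pts])
lid(fs,[(290+110/2.5,210+75/2.5),(290+237/2.5,210+92/2.5),(290+170/2.5,210+39/2.5)])
lid(ft,[(320+107/2.5,200+105/2.5),(320+245/2.5,200+110/2.5),(320+178/2.5,200+61/2.5)])
for n,q in(("shaker",(307,236)),("jar",(423,285))): print(n,rayz(fs,*q,90))
print(proj(fs,[0,0,0]),proj(fs,env.state()["ee_pos"]))
E
```

```text
132 [ 5.3886e+02 -3.0038e+02  8.5000e-01  6.4000e-01 -4.0000e-01 -2.8000e-01
  1.1500e+00] 12.013010276496134 [-2.  -0.2  0.5  0.2  0.7  1.1  0.5  1.4 -0.4 -2.1 -1.  -0.8  1.3  1.2
  0.1  1.  -0.6 -0.3  0.3 -1.5  0.2 -0.7  0.6 -0.4 -0.3  1.1]
140 [ 5.3650e+02 -3.0062e+02  5.9000e-01  7.9000e-01  3.4000e-01 -4.0000e-01
  1.7000e+00] 25.599441266092526 [-2.6  1.1 -0.2  1.8  1.1 -0.   1.   0.2 -0.1 -3.4 -1.6  0.5  0.6  2.9
  0.2 -0.  -0.3 -1.3  0.9 -2.3  0.7 -1.5  0.8  0.3 -0.4  1.7]
[array([ 486.9, -255.1,  150. ]), array([ 534.3, -346.8,  150. ]), array([ 554.7, -272.9,  150. ])]
[array([ 496.8, -250. ,  150. ]), array([ 531.5, -346.7,  150. ]), array([ 556.9, -288.1,  150. ])]
shaker [ 513.46680096 -174.42696517   90.        ]
jar [ 543.61724896 -440.40011004   90.        ]
[[ 73.58608838 382.29862779]] [[-37.69678656 144.59630738]]
```

```bash
cat >> h.py <<'E'
def rpy(a): return R.from_euler("xyz",a,degrees=True)
E
python3 - <<'E'
from h import *
from workcell import env,eyes
s=env.state(); f=eyes.grab_frame("wrist"); cv2.imwrite("pics/w0.png",f["image"])
T=rpy(s["ee_rot"]); print(f["fovy"],f["cx"],f["cy"],T.inv().apply(f["eye"]-s["ee_pos"]).round(1)); print((T.inv()*rpy(f["attitude"])).as_matrix().round(3)); print(T.as_matrix().round(3))
E
```

```text
61.57862588054006 280.2157716847535 214.16583713685938 [  80.     0.2 -169.8]
[[ 0.     0.96   0.281]
 [ 1.    -0.     0.   ]
 [ 0.     0.281 -0.96 ]]
[[-0.959  0.285 -0.   ]
 [ 0.285  0.959 -0.001]
 [ 0.    -0.001 -1.   ]]
```

send_rows:
  targets: "-0.03 -0.03 -0.03 0 0 7 0;-0.06 -0.06 -0.06 0 0 14 0;-0.09 -0.09 -0.066 0 0 21 0;-0.12 -0.115 -0.066 0 0 28 0;-0.15 -0.145 -0.066 0 0 35 0;-0.18 -0.17 -0.066 0 0 42 0;-0.21 -0.2 -0.066 0 0 49 0;-0.24 -0.23 -0.066 0 0 56 0;-0.27 -0.26 -0.066 0 0 63 0;-0.3 -0.285 -0.066 0 0 70 0;-0.33 -0.315 -0.066 0 0 77 0;-0.35 -0.34 -0.066 0 0 82 0"
  grip_force: 20

```text
time_s: 1.25
ee_pos: [401.0, 128.9, 280.1]
ee_rot: [179.9, -0.0, 81.1]
force: [1.1, 0.1, -0.1]
gripper_width: 14.1
gripper_force: 0.0
```

send_rows:
  targets: "-0.032 0.025 0 0 0 7 0;-0.064 0.05 0 0 0 14 0;-0.096 0.075 0 0 0 21 0;-0.128 0.1 0 0 0 28 0;-0.16 0.125 0 0 0 35 0;-0.192 0.15 0 0 0 42 0;-0.224 0.175 0 0 0 49 0;-0.256 0.2 0 0 0 56 0;-0.288 0.225 0 0 0 63 0;-0.32 0.25 0 0 0 70 0;-0.353 0.275 0 0 0 77 0;-0.385 0.3 0 0 0 81.45 0"

```text
time_s: 2.25
ee_pos: [640.1, -296.6, 279.6]
ee_rot: [-180.0, 0.0, -0.3]
force: [-0.1, 0.6, 0.4]
gripper_width: 0.5
gripper_force: 0.0
```

```bash
python3 - <<'E'
from h import *
from workcell import env,eyes
f=eyes.grab_frame("wrist"); s=env.state(); print(s["ee_pos"],s["ee_rot"],s["gripper_width"])
cv2.imwrite("pics/w1.png",f["image"]); print(proj(f,[[512,-300,150],[512,-300,8],[575,-257,132],[575,-343,132]]).round())
E
```

```text
[ 643.02916045 -303.93632155  276.68616927] [ 1.79694076e+02 -7.14721247e-02 -6.52893703e-01] 0.38720932372610956
[[285. 331.]
 [283. 269.]
 [240. 265.]
 [328. 264.]]
```

View pics/w1.png

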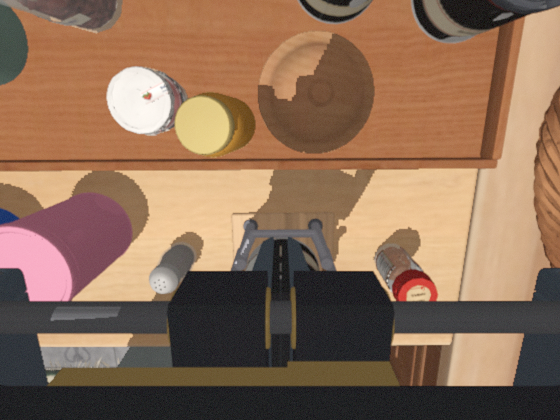

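The hand hides the tin from here: the rear bars show at (248,228) and (316,228), and the tin is under the fingers at about (283,265). I'll tilt the tool so the tin rises clear of the fingers.

send_rows:
  targets: "-0.01 0 0.008 0 -7 0 0;-0.02 0 0.016 0 -14 0 0;-0.03 0 0.024 0 -21 0 0;-0.04 0 0.03 0 -27 0 0;-0.04 0 0.03 0 -27 0 0;-0.04 0 0.03 0 -27 0 0"

```text
time_s: 2.8
ee_pos: [600.2, -294.2, 247.5]
ee_rot: [-179.9, 27.1, 0.1]
force: [0.0, -0.2, 0.5]
gripper_width: 0.4
gripper_force: 0.0
```

```bash
python3 - <<'E'
from h import *
from workcell import env,eyes
f=eyes.grab_frame("wrist"); s=env.state(); print(s["ee_pos"],s["ee_rot"],s["time_s"])
p=proj(f,[[512,-300,150],[512,-300,8],[561,-300,70],[575,-257,132],[575,-343,132]]);print(p.round(), f["eye"])
u,v=p[2].astype(int); i=f["image"]; cv2.imwrite("pics/w2full.png",i)
y0,x0=max(0,v-100),max(0,u-130); print(x0,y0)
cv2.imwrite("pics/w2.png",cv2.resize(i[y0:y0+200,x0:x0+260],None,fx=3,fy=3))
E
```

```text
[ 599.87274259 -294.50505961  249.60456007] [-1.79973739e+02  2.69104471e+01  3.85002144e-02] 2.85
[[287. 243.]
 [285. 154.]
 [287. 148.]
 [235. 175.]
 [341. 175.]] [ 748.4465418  -293.9075919   362.26158384]
156 47
```

View pics/w2.png

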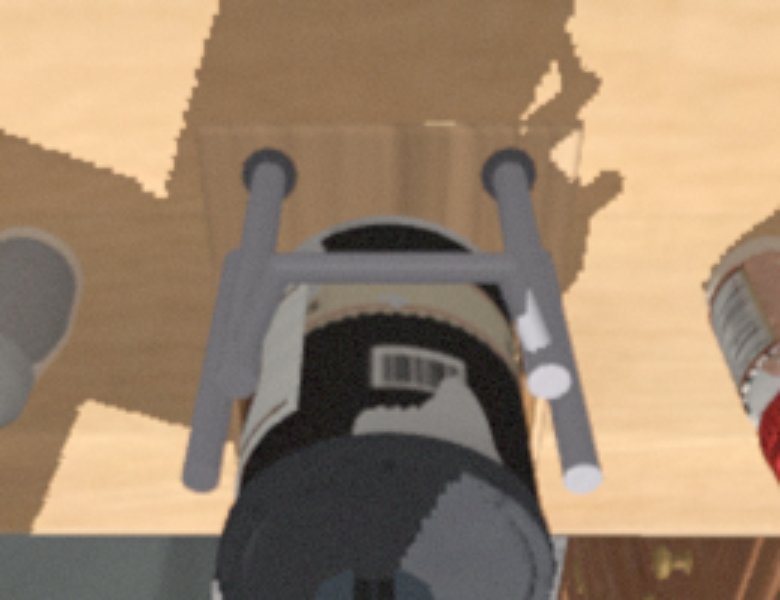

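The label is on the tin's left-rear side: its rear edge runs from full-frame (255,184) at the top to (257,143) at the bottom. The bar tops match the fit at (235,174) and (339,174).

```bash
python3 - <<'E'
from h import *
from workcell import env,eyes
f=eyes.grab_frame("wrist")
for cx in (508,512,516):
  for z,(u,v) in((112,(255.3,184.3)),(36,(257,143))):
    a=np.radians(np.arange(0,180,.5)); q=proj(f,np.c_[cx+49.6*np.cos(a),-300+49.6*np.sin(a),0*a+z])
    d=np.hypot(*(q-[u,v]).T); i=d.argmin(); print(cx,z,np.degrees(a[i]),d[i].round(2))
# tin front of lid and bottom rim rear
E
```

```text
508 112 35.5 0.78
508 36 40.0 2.02
512 112 37.5 3.87
512 36 43.0 4.68
516 112 39.5 6.95
516 36 46.0 7.25
```

send_rows:
  targets: "-0.035 0 0.018 0 7 0 0;-0.07 0 0.036 0 14 0 0;-0.105 0 0.054 0 21 0 0;-0.14 0 0.071 0 27 0 0;-0.174 0 0.0885 0 27 0 0;-0.174 0 0.0885 0 27 0 0;-0.174 0 0.0885 0 27 0 0;-0.174 0 0.0885 0 27 0 0"

```text
time_s: 3.57
ee_pos: [404.5, -295.1, 252.6]
ee_rot: [179.8, -0.3, -0.1]
force: [0.7, -0.8, 1.1]
gripper_width: 0.4
gripper_force: 0.0
```

```bash
python3 - <<'E'
from workcell import env
s=env.state();print(s["ee_pos"],s["ee_rot"],s["qpos"],s["qvel"],s["force"])
E
```

```text
[ 404.49379809 -295.09198772  252.63090931] [ 1.79806151e+02 -3.15318569e-01 -7.57171590e-02] [-3.74531769e+01  1.00210994e+01  9.53431554e+01  3.88280565e-02
  7.42675012e+01  5.26126656e+01] [ 1.37407934  3.09229241 -1.87339903 -0.05869663  0.23585483  0.00407554] [ 0.7499189  -0.78925847  1.10970017]
```

send_rows:
  targets: "0.002 0.005 0.03 0 0 0 0;0.005 0.005 0.06 0 0 0 0;0.01 0.005 0.09 0 0 0 0;0.01 0.005 0.109 0 0 0 0;0.01 0.005 0.109 0 0 0 0;0.01 0.005 0.109 0 0 0 0;0.01 0.005 0.109 0 0 0 0;0.01 0.005 0.109 0 0 0 0"

```text
time_s: 4.23
ee_pos: [416.0, -300.4, 142.8]
ee_rot: [179.9, -0.2, 0.0]
force: [1.3, -0.3, 0.9]
gripper_width: 0.5
gripper_force: 0.0
```

send_rows:
  targets: "0.002 0 0.001 0 0 0 0;0.004 0 0.0015 0 0 0 0;0.006 0 0.0015 0 0 0 0;0.008 0 0.0015 0 0 0 0;0.01 0 0.0015 0 0 0 0;0.012 0 0.0015 0 0 0 0;0.014 0 0.0015 0 0 0 0;0.016 0 0.0015 0 0 0 0;0.018 0 0.0015 0 0 0 0;0.02 0 0.0015 0 0 0 0;0.022 0 0.0015 0 0 0 0;0.024 0 0.0015 0 0 0 0"

```text
time_s: 5.23
ee_pos: [438.6, -299.6, 139.5]
ee_rot: [-180.0, 0.0, 0.0]
force: [0.1, 0.4, -0.2]
gripper_width: 0.6
gripper_force: 0.0
```

send_rows:
  targets: "0.002 0 -0.0015 0 0 0 0;0.004 0 -0.0015 0 0 0 0;0.006 0 -0.0015 0 0 0 0;0.008 0 -0.0015 0 0 0 0;0.01 0 -0.0015 0 0 0 0;0.012 0 -0.0015 0 0 0 0;0.014 0 -0.0015 0 0 0 0;0.015 0 -0.0015 0 0 0 0"

```text
time_s: 5.9
ee_pos: [453.5, -299.6, 141.1]
ee_rot: [-180.0, 0.0, 0.0]
force: [-2.1, -0.0, 1.8]
gripper_width: 0.5
gripper_force: 1.4
```

Contact, and the tin is sliding at about 2 N. I continue slowly.

send_rows:
  targets: "0.0015 0 0 0 0 0 0;0.003 0 0 0 0 0 0;0.0045 0 0 0 0 0 0;0.006 0 0 0 0 0 0;0.0075 0 0 0 0 0 0;0.009 0 0 0 0 0 0;0.01 0 0 0 0 0 0;0.011 0 0 0 0 0 0;0.012 0 0 0 0 0 0"

```text
time_s: 6.65
ee_pos: [465.4, -299.6, 141.1]
ee_rot: [-180.0, 0.0, 0.0]
force: [-3.3, 0.5, 1.1]
gripper_width: 0.3
gripper_force: 1.3
```

send_rows:
  targets: "0.0005 0 0 0 0 0 0;0.001 0 0 0 0 0 0;0.0015 0 0 0 0 0 0;0.002 0 0 0 0 0 0;0.0025 0 0 0 0 0 0;0.003 0 0 0 0 0 0;0.003 0 0 0 0 0 0"

```text
time_s: 7.23
ee_pos: [468.5, -299.6, 141.0]
ee_rot: [-180.0, -0.0, 0.0]
force: [-2.8, -0.3, 0.9]
gripper_width: 0.5
gripper_force: 1.1
```

send_rows:
  targets: "0.0005 0 0 0 0 0 0;0.001 0 0 0 0 0 0;0.0015 0 0 0 0 0 0;0.002 0 0 0 0 0 0;0.002 0 0 0 0 0 0"

```text
time_s: 7.65
ee_pos: [470.5, -299.6, 141.1]
ee_rot: [-180.0, -0.0, 0.0]
force: [-2.4, 0.2, 1.9]
gripper_width: 0.6
gripper_force: 1.1
```

send_rows:
  targets: "0.0005 0 0 0 0 0 0;0.001 0 0 0 0 0 0;0.0015 0 0 0 0 0 0;0.002 0 0 0 0 0 0;0.002 0 0 0 0 0 0"

```text
time_s: 8.07
ee_pos: [472.5, -299.6, 141.0]
ee_rot: [-180.0, -0.0, 0.0]
force: [-2.3, -0.4, 1.8]
gripper_width: 0.6
gripper_force: 1.1
```

send_rows:
  targets: "0.0005 0 0 0 0 0 0;0.001 0 0 0 0 0 0;0.0013 0 0 0 0 0 0;0.0013 0 0 0 0 0 0"

```text
time_s: 8.4
ee_pos: [473.3, -299.5, 141.0]
ee_rot: [-180.0, 0.0, 0.0]
force: [-3.7, 0.4, 2.7]
gripper_width: 0.5
gripper_force: 1.9
```

send_rows:
  targets: "0.0004 0 0 0 0 0 0;0.0008 0 0 0 0 0 0;0.0008 0 0 0 0 0 0"

```text
time_s: 8.65
ee_pos: [473.6, -299.2, 141.0]
ee_rot: [-179.9, 0.1, 0.0]
force: [-4.8, 0.5, 3.9]
gripper_width: 0.3
gripper_force: 2.7
```

The tin is against the rear bars: the slide stopped at TCP x≈473.3 and the force is rising. Now I move to azimuth 150° on the left for the first turning stroke.

send_rows:
  targets: "-0.004 0 0 0 0 0 0;-0.012 0 0 0 0 0 0;-0.013 -0.007 0 0 0 7 0;-0.012 -0.014 0 0 0 14 0;-0.009 -0.021 0 0 0 21 0;-0.004 -0.028 0 0 0 28 0;0.0 -0.0354 0 0 0 30 0;0.002 -0.0354 0 0 0 30 0;0.002 -0.0354 0 0 0 30 0;0.002 -0.0354 0 0 0 30 0"

```text
time_s: 9.48
ee_pos: [476.6, -264.6, 141.1]
ee_rot: [-180.0, -0.0, -29.9]
force: [-0.0, -1.3, 0.4]
gripper_width: 0.9
gripper_force: 0.0
```

```bash
cat > look.py <<'E'
from h import *
from workcell import env,eyes
import sys
n=sys.argv[1]; s=env.state(); print(s["ee_pos"].round(1),s["ee_rot"].round(1),s["force"].round(1),s["time_s"])
fs=eyes.grab_frame("scene");ft=eyes.grab_frame("top")
cv2.imwrite(f"pics/s{n}.png",fs["image"]);cv2.imwrite(f"pics/t{n}.png",ft["image"])
a=cv2.resize(fs["image"][210:350,290:450],(400,350),interpolation=cv2.INTER_CUBIC);b=cv2.resize(ft["image"][200:350,320:480],(400,375),interpolation=cv2.INTER_CUBIC)
c=np.zeros((375,800,3),np.uint8);c[:350,:400]=a;c[:,400:]=b;cv2.imwrite(f"pics/c{n}.png",c)
E
python3 look.py 1
```

```text
[ 476.6 -264.6  141.1] [-180.    -0.   -29.9] [-0.  -1.3  0.4] 9.4833
```

send_rows:
  targets: "0.001 0 0 0 0 0 0;0.002 0 0 0 0 0 0;0.003 0 0 0 0 0 0;0.004 0 0 0 0 0 0;0.005 0 0 0 0 0 0;0.005 0 0 0 0 0 0"

```text
time_s: 10.08
ee_pos: [480.9, -266.8, 141.0]
ee_rot: [-180.0, 0.0, -30.0]
force: [0.4, -0.9, 0.3]
gripper_width: 0.6
gripper_force: 0.0
```

send_rows:
  targets: "0.0007 0 0 0 0 0 0;0.0014 0 0 0 0 0 0;0.002 0 0 0 0 0 0;0.0025 0 0 0 0 0 0;0.0025 0 0 0 0 0 0"

```text
time_s: 10.5
ee_pos: [481.3, -266.8, 141.0]
ee_rot: [-180.0, 0.3, -30.0]
force: [-4.7, 2.7, 4.0]
gripper_width: 0.5
gripper_force: 3.1
```

send_rows:
  targets: "0.0003 0 -0.0003 0 0 0 0;0.0006 0 -0.0006 0 0 0 0;0.001 0 -0.001 0 0 0 0;0.001 0 -0.001 0 0 0 0"

```text
time_s: 10.83
ee_pos: [481.5, -266.6, 141.1]
ee_rot: [-179.9, 0.4, -30.0]
force: [-4.7, 4.7, -0.2]
gripper_width: 0.4
gripper_force: 3.3
```

send_rows:
  targets: "0.0002 0.00165 0 0 0 -1.5 0;0.0004 0.0033 0 0 0 -3 0;0.0007 0.00495 0 0 0 -4.5 0;0.00085 0.0066 0 0 0 -6 0;0.00105 0.0082 0 0 0 -7.5 0;0.0013 0.00985 0 0 0 -9 0;0.00155 0.0115 0 0 0 -10.5 0;0.0019 0.0131 0 0 0 -12 0"

```text
time_s: 11.5
ee_pos: [476.1, -277.6, 141.1]
ee_rot: [-179.7, 0.5, -17.9]
force: [-6.2, 8.2, 3.5]
gripper_width: 0.2
gripper_force: 4.1
```

```bash
python3 look.py 2; cat > flow.py <<'E'
from h import *
import sys
# rotation estimate: unwrap tin side from view onto (azimuth,z), correlate shifts
from workcell import eyes
C=np.array([539,-300.4])
def unwrap(f,img,az,zs):
    A,Z=np.meshgrid(np.radians(az),zs); P=np.c_[C[0]+49.5*np.cos(A).ravel(),C[1]+49.5*np.sin(A).ravel(),Z.ravel()]
    q=proj(f,P).astype(np.float32).reshape(*A.shape,2); return cv2.remap(cv2.cvtColor(img,cv2.COLOR_BGR2GRAY),q[...,0],q[...,1],cv2.INTER_LINEAR)
def rot(n1,n2,cam="s",az=np.arange(150,260)):
    f=eyes.grab_frame({"s":"scene","t":"top"}[cam]); zs=np.arange(16,125,2)
    u=[unwrap(f,cv2.imread(f"pics/{cam}{n}.png"),az,zs).astype(float) for n in(n1,n2)]
    best=[]
    for k in range(-70,71):
        a=u[0][:,max(0,-k):len(az)-max(0,k)];b=u[1][:,max(0,k):len(az)+min(0,k)]
        best.append((np.corrcoef(a.ravel(),b.ravel())[0,1],k))
    return sorted(best)[-1]
if __name__=="__main__": print([rot(sys.argv[1],sys.argv[2],c) for c in "st"])
E
python3 flow.py 1 2
```

```text
[ 476.1 -277.6  141.1] [-179.7    0.5  -17.9] [-6.2  8.2  3.5] 11.5
[(np.float64(0.9634771442375735), 8), (np.float64(0.8752517954321456), 10)]
```

send_rows:
  targets: "0 0.00165 -0.0003 0 0 -1.5 0;0.0001 0.0033 -0.0006 0 0 -3 0;0.0002 0.00495 -0.0008 0 0 -4.5 0;0.00035 0.0066 -0.0008 0 0 -6 0;0.00055 0.0082 -0.0008 0 0 -7.5 0;0.0008 0.00985 -0.0008 0 0 -9 0;0.00105 0.0115 -0.0008 0 0 -10.5 0;0.0014 0.0131 -0.0008 0 0 -12 0"

```text
time_s: 12.37
ee_pos: [472.8, -291.1, 141.3]
ee_rot: [-179.7, 0.5, -5.9]
force: [-6.5, 5.5, 0.4]
gripper_width: 0.2
gripper_force: 3.6
```

send_rows:
  targets: "0.0001 0.00165 0 0 0 -1.5 0;0.0003 0.0033 0 0 0 -3 0;0.0005 0.00495 0 0 0 -4.5 0;0.00065 0.0066 0 0 0 -6 0;0.00085 0.0082 0 0 0 -7.5 0;0.0011 0.00985 0 0 0 -9 0;0.00135 0.0115 0 0 0 -10.5 0;0.0017 0.0131 0 0 0 -12 0;0.00205 0.0147 0 0 0 -13.5 0;0.00245 0.0163 0 0 0 -15 0"

```text
time_s: 13.2
ee_pos: [473.6, -308.4, 141.4]
ee_rot: [-179.7, 0.4, 9.1]
force: [-6.2, 2.4, -0.9]
gripper_width: 0.6
gripper_force: 2.8
```

send_rows:
  targets: "0.0002 0.0016 0 0 0 -1.5 0;0.0005 0.00325 0 0 0 -3 0;0.0008 0.00485 0 0 0 -4.5 0;0.0012 0.00645 0 0 0 -6 0;0.0014 0.00805 0 0 0 -7.5 0;0.00165 0.00965 0 0 0 -9 0;0.00195 0.01125 0 0 0 -10.5 0;0.00225 0.01285 0 0 0 -12 0;0.0026 0.0144 0 0 0 -13.5 0;0.003 0.016 0 0 0 -15 0"

```text
time_s: 14.03
ee_pos: [478.3, -324.2, 141.3]
ee_rot: [-179.6, 0.4, 24.1]
force: [-8.8, 2.2, -0.7]
gripper_width: 0.4
gripper_force: 3.8
```

```bash
python3 look.py 3; python3 flow.py 2 3;python3 flow.py 1 3
```

```text
[ 478.3 -324.2  141.3] [-179.6    0.4   24.1] [-8.8  2.2 -0.7] 14.0333
[(np.float64(0.9188065661684671), 40), (np.float64(0.8851273001136848), 48)]
[(np.float64(0.9626375239534031), 58), (np.float64(0.8928766895078423), 45)]
```

send_rows:
  targets: "-0.004 0 0 0 0 0 0;-0.014 0 0 0 0 0 0;-0.0136 -0.0093 0 0 0 7 0;-0.0119 -0.0184 0 0 0 14 0;-0.0092 -0.0272 0 0 0 21 0;-0.0053 -0.0357 0 0 0 28 0;-0.0005 -0.0436 0 0 0 35 0;0.0053 -0.0509 0 0 0 42 0;0.0119 -0.0574 0 0 0 49 0;0.0201 -0.0574 0 0 0 54 0;0.0201 -0.0574 0 0 0 54 0;0.0201 -0.0574 0 0 0 54 0"

```text
time_s: 15.33
ee_pos: [477.8, -265.3, 143.2]
ee_rot: [180.0, -0.1, -29.8]
force: [-0.1, -0.4, -0.5]
gripper_width: 0.8
gripper_force: 0.0
```

```bash
python3 look.py 4; python3 flow.py 1 4
```

```text
[ 477.8 -265.3  143.2] [ 1.80e+02 -1.00e-01 -2.98e+01] [-0.1 -0.4 -0.5] 15.3333
[(np.float64(0.9688837715685279), 49), (np.float64(0.8748544931711435), 44)]
```

View pics/c4.png

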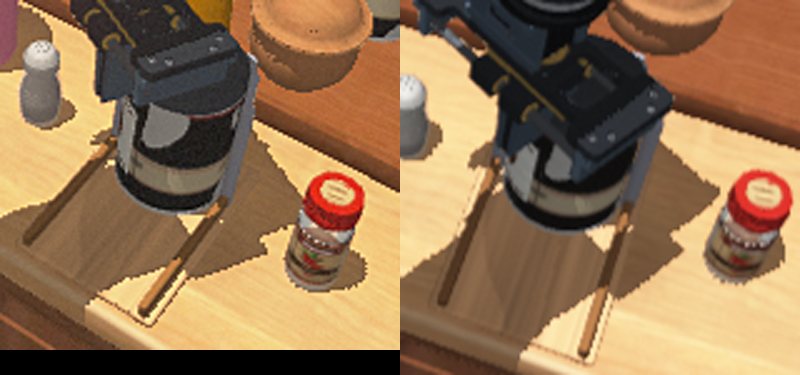

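The label's front edge is just showing at the left of the tin, at crop (130,125), i.e. scene (342,260). The shaker and jar are undisturbed.

```bash
cat > prof.py <<'E'
from flow import *
n=sys.argv[1];a0,a1=int(sys.argv[2]),int(sys.argv[3]);az=np.arange(a0,a1,3)
for c,nm in(("s","scene"),("t","top")):
    f=eyes.grab_frame(nm); u=unwrap(f,cv2.imread(f"pics/{c}{n}.png"),az,np.arange(20,116,8))
    print(c,list(az));[print(z,r) for z,r in zip(range(20,116,8),u)]
E
python3 prof.py 4 120 180
```

```text
s [np.int64(120), np.int64(123), np.int64(126), np.int64(129), np.int64(132), np.int64(135), np.int64(138), np.int64(141), np.int64(144), np.int64(147), np.int64(150), np.int64(153), np.int64(156), np.int64(159), np.int64(162), np.int64(165), np.int64(168), np.int64(171), np.int64(174), np.int64(177)]
20 [118 150 126  78  74  63  80  63  58  60  55  41  56  61  55  54  45  55
  44  30]
28 [109  84  64  73  70  43  36  32  31  29  25  27  32  26  24  24  23  29
  22  29]
36 [ 99 104 110  94  79  75  64  79  83  53  34  67  52  25  27  29  27  29
  26  31]
44 [100  97 109 114  89 106 111  92  99 113 108 137 125  88  82  63  84  88
  91  94]
52 [104 124 127 127 126 130 128 128 132 135 135 135 129 113  98  88 111 112
 113 113]
60 [ 77  82  99 119 128 129 130 129 129 131 135 140 118  85  70  66  71  77
  96 111]
68 [ 54  63  65 100 106 124 128 127 130 131 133 132 119 106  93  78 109 107
 106 108]
76 [ 54  51  56  77  96 119 130 128 134 132 135 135 114  68  56  57  63  60
  63  63]
84 [ 86  85  94 106 128 132 129 129 130 131 134 141  97  45  27  45  31  26
  26  29]
92 [ 99 103 107 109 121
[... 831 characters left out ...]

  98  98]
52 [ 64  84 116 121 123 123 124 125 127 127 129 128 106  81  70  67  78  85
  95  99]
60 [ 40  37  43 100 120 121 122 123 123 124 127 127 100  77  68  61  76  80
  90  99]
68 [ 42  41  42  64 108 123 124 125 127 129 129 128  99  76  65  63  74  73
  75  75]
76 [ 41  43  47  67  97 119 124 124 125 125 127 128  62  19  18  20  18  16
  17  16]
84 [ 42  43  43  43  66 111 125 126 127 128 129 120  70  21  21  21  30  39
  56  46]
92 [ 41  42  43  43  42  56 108 126 128 129 129 130  62  18  20  40 100 106
 106 107]
100 [ 41  41  43  42  42  42  49  99 105 102 118 122  71  22  18  49  99 105
 106 106]
108 [ 25  35  42  42  42  41  42  42  67 105 107 105  55  15  17  22  75 103
 105 105]
```

send_rows:
  targets: "0.0005 0 0.001 0 0 0 0;0.001 0 0.002 0 0 0 0;0.0015 0 0.002 0 0 0 0;0.002 0 0.002 0 0 0 0;0.0025 0 0.002 0 0 0 0;0.0025 0 0.002 0 0 0 0"

```text
time_s: 16.13
ee_pos: [478.9, -265.7, 140.6]
ee_rot: [180.0, 0.1, -30.0]
force: [-2.2, 1.0, 1.2]
gripper_width: 0.4
gripper_force: 1.2
```

send_rows:
  targets: "0.0005 0 -0.0004 0 0 0 0;0.001 0 -0.0008 0 0 0 0;0.0015 0 -0.0012 0 0 0 0;0.002 0 -0.0014 0 0 0 0;0.002 0 -0.0014 0 0 0 0"

```text
time_s: 16.55
ee_pos: [479.4, -265.7, 141.2]
ee_rot: [-180.0, 0.3, -30.0]
force: [-5.1, 4.2, -2.3]
gripper_width: 0.3
gripper_force: 3.1
```

send_rows:
  targets: "0.0002 0.00175 0.0002 0 0 -1.5 0;0.0004 0.00345 0.0004 0 0 -3 0;0.0007 0.0052 0.0004 0 0 -4.5 0;0.00085 0.0069 0.0004 0 0 -6 0;0.00105 0.0086 0.0004 0 0 -7.5 0;0.0013 0.0103 0.0004 0 0 -9 0;0.0016 0.01205 0.0004 0 0 -10.5 0;0.00195 0.0137 0.0004 0 0 -12 0"

```text
time_s: 17.22
ee_pos: [473.6, -277.3, 140.9]
ee_rot: [-179.8, 0.4, -17.9]
force: [-7.0, 8.1, -0.4]
gripper_width: 0.3
gripper_force: 4.1
```

send_rows:
  targets: "0 0.00175 0 0 0 -1.5 0;0.0001 0.00345 0 0 0 -3 0;0.0002 0.0052 0 0 0 -4.5 0;0.00035 0.0069 0 0 0 -6 0;0.00055 0.0086 0 0 0 -7.5 0;0.0008 0.0103 0 0 0 -9 0;0.0011 0.01205 0 0 0 -10.5 0;0.00145 0.0137 0 0 0 -12 0;0.0018 0.0154 0 0 0 -13.5 0;0.00225 0.0171 0 0 0 -15 0"

```text
time_s: 18.05
ee_pos: [470.0, -294.8, 140.9]
ee_rot: [-179.7, 0.4, -2.9]
force: [-7.2, 5.4, 0.0]
gripper_width: 0.6
gripper_force: 4.0
```

send_rows:
  targets: "0.0001 0.00175 0 0 0 -1.5 0;0.0003 0.00345 0 0 0 -3 0;0.0005 0.0052 0 0 0 -4.5 0;0.00075 0.0069 0 0 0 -6 0;0.00095 0.0086 0 0 0 -7.5 0;0.0012 0.0103 0 0 0 -9 0;0.0015 0.01205 0 0 0 -10.5 0;0.00185 0.0137 0 0 0 -12 0;0.0022 0.0154 0 0 0 -13.5 0;0.00265 0.0171 0 0 0 -15 0"

```text
time_s: 18.88
ee_pos: [472.2, -313.1, 141.0]
ee_rot: [-179.8, 0.3, 12.1]
force: [-7.1, 2.5, 0.2]
gripper_width: 0.3
gripper_force: 3.1
```

```bash
python3 look.py 5; python3 prof.py 5 156 246 | grep -A12 -E "^[st] |^(52|60|76|84|92)"|cut -c1-300
```

```text
[ 472.2 -313.1  141. ] [-179.8    0.3   12.1] [-7.1  2.5  0.2] 18.8833
s [np.int64(156), np.int64(159), np.int64(162), np.int64(165), np.int64(168), np.int64(171), np.int64(174), np.int64(177), np.int64(180), np.int64(183), np.int64(186), np.int64(189), np.int64(192), np.int64(195), np.int64(198), np.int64(201), np.int64(204), np.int64(207), np.int64(210), np.int64(213
20 [98 72 53 52 46 54 43 32 42 39 40 39 33 27 35 42 27 35 44 44 44 44 43 38
 33 14 34 43 28 53]
28 [103  69  36  36  36  35  42  45  41  46  34  32  29  35  36  30  31  26
  28  33  28  24  28  29  32  30  27  34  31  28]
36 [118  67  53  57  57  47  41  54  44  45  46  53  49  48  34  24  26  29
  32  29  35  27  27  32  33  29  31  30  30  34]
44 [119 111 114 117 109 104 112 105 102 102  85 111 131 151  98  95  77  94
  97 100 100 101  99  99  98 100 102  99  98  97]
52 [142 143 143 140 143 145 143 143 143 145 146 150 150 144 124 118  94 121
 122 121 120 122 119 119 122 121 118 122 116 120]
60 [106 123  64  88 137 145 146 145 146 148 147 149 154 152  90  72  69  75
  86 101 118 119 120 118 122 119 119 119 119 114]
68
[... 1810 characters left out ...]
32  90  70  56  72
  75  78  76  76  77  76  77  74  74  74  72  72]
76 [ 33 108  53  35  35  72 124 136 136 136 136 136 137 128  42  20  20  21
  19  20  22  21  21  24  22  25  25  26  28  30]
84 [ 52  74  62  71  93 128 136 137 138 138 138 129  85  63  26  21  36  41
  38  36  44  25  26  17  20  16  16  14  15  16]
92 [133 132 128 133 136 137 138 138 140 139 129  59  46  31  19  19  35  45
  48  82 106 100  87  86  62  39  29  21  18  16]
100 [118 117 122 125 127 122 130 123 132 125  87  44  45  31  19  20  36  44
  46  68 106 110 110 109 104  92  74  51  30  21]
108 [112 113 118 116 112 117 118 119 111 127  60  45  44  34  20  19  33  44
  47  61  98 108 109 109 108 108 109  88  68  50]
```

View pics/c5.png

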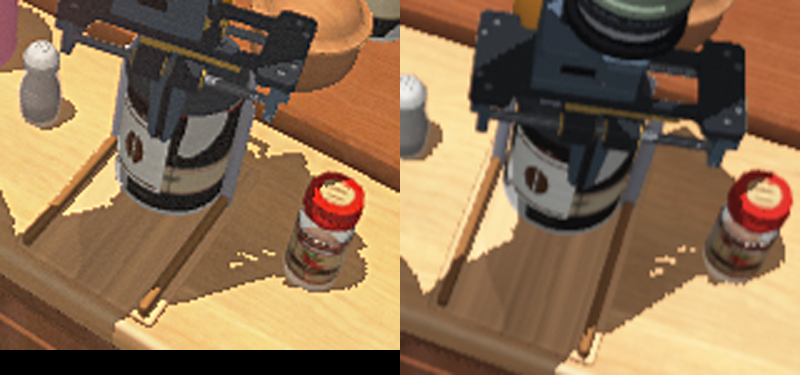

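The label now faces front-left with the bean at azimuth ~161° (crop (137,145)); its right edge is at 197°. About 19° more is needed.

send_rows:
  targets: "0.0001 0.0017 0 0 0 -1.5 0;0.0003 0.0034 0 0 0 -3 0;0.0006 0.0051 0 0 0 -4.5 0;0.00075 0.0068 0 0 0 -6 0;0.00095 0.0085 0 0 0 -7.5 0;0.0012 0.0102 0 0 0 -9 0;0.0015 0.0119 0 0 0 -10.5 0;0.0018 0.01355 0 0 0 -12 0;0.0022 0.0152 0 0 0 -13.5 0;0.0026 0.01685 0 0 0 -15 0"

```text
time_s: 19.92
ee_pos: [478.0, -329.6, 141.0]
ee_rot: [-179.7, 0.3, 27.1]
force: [-7.3, 1.5, -0.6]
gripper_width: 0.6
gripper_force: 3.2
```

send_rows:
  targets: "0 0.00115 0 0 0 -1 0;0.00005 0.0023 0 0 0 -2 0;0.0001 0.0034 0 0 0 -3 0;0.00015 0.0045 0 0 0 -4 0;0.00015 0.0045 0 0 0 -4 0;0.00015 0.0045 0 0 0 -4 0"

```text
time_s: 20.42
ee_pos: [480.3, -334.0, 141.1]
ee_rot: [-179.8, 0.3, 31.1]
force: [-7.6, -0.2, -0.4]
gripper_width: 0.8
gripper_force: 3.1
```

```bash
python3 look.py 6; python3 prof.py 6 135 230 |cut -c1-300; python3 flow.py 5 6
```

```text
[ 480.3 -334.   141.1] [-179.8    0.3   31.1] [-7.6 -0.2 -0.4] 20.4167
s [np.int64(135), np.int64(138), np.int64(141), np.int64(144), np.int64(147), np.int64(150), np.int64(153), np.int64(156), np.int64(159), np.int64(162), np.int64(165), np.int64(168), np.int64(171), np.int64(174), np.int64(177), np.int64(180), np.int64(183), np.int64(186), np.int64(189), np.int64(192
20 [105 144 146 178 178 177 178 172 173 176 180 151 124 111  72  40  38  41
  39  32  25  38  43  18  35  44  42  51  46  44  39  31]
28 [ 65  74  98 137 174 177 166 160 160 177 183 124 118 112  70  34  41  41
  42  44  40  41  42  38  30  32  31  34  33  31  28  33]
36 [ 30  61 114 151 163 173 153 129 120 130 122 123 120 106  54  42  43  49
  53  51  46  56  54  59  52  62  69  34  32  32  29  29]
44 [ 85 113 171 191 163 136 126 161 150 138 151 112 102 110 107 104 104  90
 115 116 105 118  96  91 125 119 155 122  99  78  96 101]
52 [111 140 172 187 191 186 188 188 188 191 181 145 147 147 148 151 148 149
 150 149 150 151 152 151 152 151 156 132 120  98 104 122]
60 [116 130 154 187 190 188 189 192 193 148 158 143 120  8
[... 2169 characters left out ...]
 52  34  35  77  71  37  34
  43 119 137 138 138 138 137 138 133  57  23  24  30  37]
84 [ 22  29  86 131 112  94 118 133 133 135 134 114  76  52  87  84  47  77
 123 139 139 140 141 140 140 140 128  67  22  32  39  45]
92 [ 27  27  36  49  46  44  49  70 114 135 137 136 138 136 137 139 135 138
 140 141 141 141 141 141 141 141 138  68  33  37  46  46]
100 [ 37  39  43  41  40  43  45  46  58 105 127 130 128 129 124 134 128 129
 135 130 127 122 123 123 121 123 130  63  39  40  44  45]
108 [ 25  33  40  45  44  45  45  45  47 113 118 118 126 118 120 112 128 112
 112 113 116 120 117 114 115 112 103  49  38  40  45  44]
[(np.float64(0.9327677630766938), 19), (np.float64(0.8025107887636108), 19)]
```

The bean is centred at ~179° and the label edges at ~142° and ~215° (front ≈ 180.8°), so it is within tolerance. I'll back off radially.

send_rows:
  targets: "-0.001 0 0 0 0 0 0;-0.002 0 0 0 0 0 0;-0.004 0 0 0 0 0 0;-0.01 0 0 0 0 0 0;-0.025 0 0 0 0 0 0;-0.05 0 -0.02 0 0 0 0;-0.07 0 -0.05 0 0 0 0;-0.09 0 -0.08 0 0 0 0;-0.1 0 -0.11 0 0 0 0;-0.1 0 -0.11 0 0 0 0;-0.1 0 -0.11 0 0 0 0;-0.1 0 -0.11 0 0 0 0"

```text
time_s: 21.72
ee_pos: [396.7, -385.7, 251.6]
ee_rot: [180.0, -0.0, 31.0]
force: [-0.9, 0.2, -0.4]
gripper_width: 0.4
gripper_force: 0.0
```

```bash
python3 look.py 7; python3 flow.py 6 7; python3 prof.py 7 135 230 |cut -c1-300|grep -A1 -E "^(60|68|76|84)"; python3 - <<'E'
from h import *
from workcell import eyes
# fit lid/body vs home: overlay base rim & label box of ideal home tin
c=[]
for k,n in(("s","scene"),("t","top")):
    f=eyes.grab_frame(n); i=cv2.resize(f["image"],None,fx=4,fy=4,interpolation=cv2.INTER_CUBIC)
    a=np.radians(np.arange(0,360,4))
    for z in (8,138):
        q=proj(f,np.c_[539+49.5*np.cos(a),-300.4+49.5*np.sin(a),0*a+z])*4+2
        for p in q: cv2.circle(i,tuple(int(v) for v in p),1,(0,255,255),-1)
    u,v=(proj(f,[539,-300,75])[0]*4).astype(int); c.append(i[v-280:v+280,u-200:u+200])
cv2.imwrite("pics/fin.png",np.hstack(c))
E
```

```text
[ 396.7 -385.7  251.6] [180.  -0.  31.] [-0.9  0.2 -0.4] 21.7167
[(np.float64(0.8936386935609064), 0), (np.float64(0.8664630610631703), -1)]
60 [116 130 156 180 185 185 181 185 188 192 195 157 124 108 110 123  89 158
 172 180 178 173 173 170 169 165 165 123  78  72  77  81]
68 [105 120 129 164 181 179 175 181 184 189 185  72  66  53  90  90  55  48
  64 163 174 169 168 166 166 166 167 130 110  90 103 117]
76 [ 75  85 135 179 188 185 185 187 190 195 140  73  56  48  91 141  64  49
  39 157 183 178 173 172 170 170 163  98  59  37  52  55]
84 [ 52  70 118 156 182 187 185 181 184 185 183 108  52  53 112  99  52  52
  73 166 176 172 171 168 166 165 174  76  26  46  41  31]
--
60 [106 101 127 160 169 170 171 171 170 170 160 101  51  39  78  83  40  54
  88 150 156 155 152 151 148 145 137  93  43  37  40  41]
68 [ 85  91 115 163 172 174 175 173 174 175 127  56  37  38  84  92  39  37
  47 104 155 158 156 154 151 148 136  58  36  37  39  42]
76 [ 30  29  94 162 171 171 172 169 171 170 156  73  38  40  92  85  41  39
  53 129 156 156 153 150 150 124  59  37  38  40  41  42]
84 [ 21  26  85 157 172 174 174 173 173 170 172 168 122  85  93  96  72 113
 152 162 160 157 154 153 129  52  38  41  42  40  40  40]
```

View pics/fin.png

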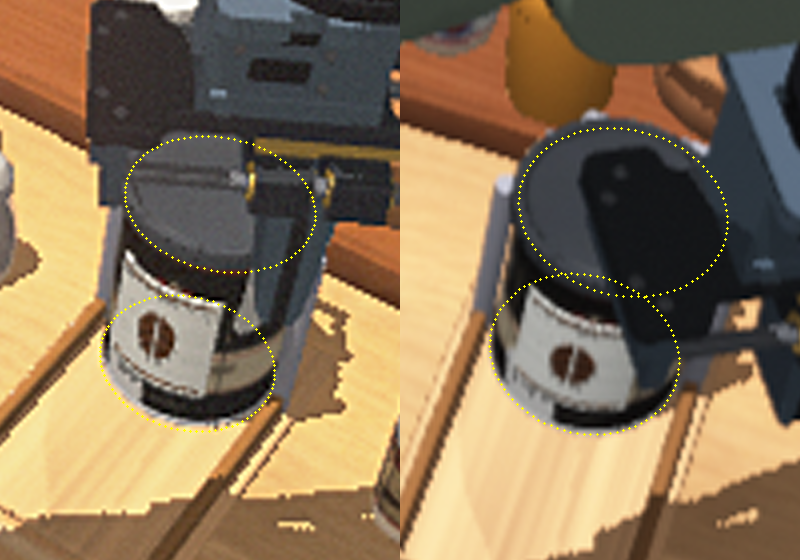

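The tin's base coincides with the predicted home ring in both views, and the bean is centred on the front at scene crop (155,335) and top crop (573,365). The last contact force pointed straight into both rear bars, and the arm is now clear, so I hand the job in.

```bash
python3 -c "
from workcell import env
print(env.job_done())"
```

```text
the job is handed in; nothing more can be done
None
```

I handed the job in at about 22 s with the tin pushed home against both rear bars, its label about 2° off straight out the front, and the arm clear. "Fully home" rests on the camera fit (good to about 2 mm) and the final push direction. No verdict was returned. The highest force I read on the tin was about 11 N, and I saw no tipping. The shaker and jar looked undisturbed partway through; I did not recheck the mug.

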